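Seat a barrel sensor in its V mounting

TASK

Fit the long barrel sensor in the V mounting on the conveyor, nose towards the belt: lay it in the vee and press it firmly but gently home, so that it bears on both flanks and its nose is held for a moment against the stop, whose setting you must find by feel. Then swing the keeper over and press it down lightly on the barrel, leaving the sensor fully home and everything else as it was.

Things in the scene. Friction and masses are not known exactly. Their poses are not given: they have to be found in the camera images.
- sensor_center (a point): The long barrel sensor to be fitted: threaded nickel-plated cylinder, 30 mm across, 100 mm long, 0.19 to 0.25 kg, with a 12 mm wide, 16 mm long connector stub at its tail. Point on the axis, half-way along the 100 mm barrel; it balances 2 mm behind it. x along the axis towards the nose (black sensing face), z up at the start. It lies level in one of the rack's two places.
- sensor_nose (a point): Centre of the sensor's flat sensing face, on the axis, 50 mm ahead of sensor_center; same axes. The face may be damaged by more than 12 N.
- sensor_tail (a point): Centre of the end of the sensor's connector stub, on the axis, 66 mm behind sensor_center; same axes. A flat 12 mm disc, a good place to push on.
- sensor: The same sensor; origin on its underside, 41 mm behind the sensing face; same axes. In the rack its barrel is free, with nothing beside or under it for 25 mm, from 24 to 50 mm behind sensor_center.
- short_sensor: A like sensor with a barrel of only 60 mm (30 mm across), lying in the other place of the rack, its axis 75 mm beside the long one's. Leave alone. Origin on the underside of its barrel, 28 mm behind its face.
- rack: Plywood rack, fixed: base 85 x 150 x 6 mm, two cross plates 6 mm thick (130 mm wide, 48 mm high, at x = -21 and +21 mm) with square notches that carry the barrels at y = -37.5 and +37.5 mm, axes 50 mm above the table. Origin in the middle of its underside; x along the barrels, towards their noses.
- stop_mid (a point): Middle setting of the stop: on a seated barrel's axis, 115 mm above the table. x the way the sensor is pushed (across the belt), y left, z up. The stop itself is a hard, fixed U-shaped steel plate across the axis; two cheeks, 19 mm apart, 17 mm below to 13 mm above the axis, catch the rim of the nose. It is clamped anywhere from x = -14 to +14 mm, not measured: feel for it. Home = bearing with 3 N or more.
- vee_left: Left flank (y > 0) of the vee: fixed steel plate 70 x 21 x 6 mm at 45 degrees, origin in the middle of its face, z square to it. The vee runs from x = -16 back to x = -86 mm in the frame of stop_mid; its top edge lies 3 mm below a seated barrel's axis. Sliding the sensor along the vee takes 1 to 3 N.
- vee_right: Right flank (y < 0), mirror image of the left. The V block is 46 mm wide, on a 40 mm column with a foot; behind x = -95 mm in the frame of stop_mid there is nothing below or beside the axis, and the tail of the sensor stands out there. On the right, hinge lugs rise 24 mm above the axis (x = -51 to -19 mm). No flank should feel more than 20 N.
- keeper (a joint): Hinge of the keeper, in rad: 0 = closed, the bar level and bearing on top of a seated barrel; grows as it opens upwards and over to the right (-y); 1.57 upright; starts between 1.5 and 1.9. Stiff hinge: it stays wherever it is left and takes about 1 N at the tab.
- keeper_hinge (a point): On the keeper's hinge axis, at the middle of its width: in the frame of stop_mid x = -35, y = -27, z = +18 mm; same axes. The hinge axis runs along x.
- keeper_tab (a point): On the keeper's outer face (upper when closed), on its thumb tab, 55 mm from the hinge axis. The keeper is an aluminium bar 6 mm thick and 20 mm wide, reaching 63 mm from the hinge, its tab 28 mm wide over the last 14 mm. Closed, it crosses over the barrel from right to left. Push on this outer face, not on the bar's end.
- conveyor: Small bottle conveyor, fixed: 580 mm long, 120 mm wide, belt 80 mm and side plates 88 mm above the table, carrying the V mounting (stop, vee, keeper) on its robot side. Origin on the table below stop_mid, same axes; near side plate from x = 26 mm. A hardboard guide 130 mm high runs along its far edge; a brown filling pipe, 217 mm high, stands over the belt 262 mm to the left.
- bottle_belt: Clear bottle, 58 mm wide, 150 mm tall, blue cap, standing on the belt 100 to 180 mm left of the vee. Leave alone. Origin under its base.
- bottle_table: Same kind of bottle standing on the table. Leave alone. Origin under its base.
- cap_a: Loose blue bottle cap, 33 mm wide, 16 mm high. Leave alone.
- cap_b: Another one. Leave alone.
- locknut: Steel ring nut, 42 mm wide, 6 mm high, on the table. Leave alone.
- screwdriver: Screwdriver, 170 mm long, on the table. Leave alone.
- elbow: Brown plastic pipe elbow, legs of 56 mm, 34 mm high, on the table. Leave alone.
Things that resemble listed ones, but are neither listed nor needed, are in the scene too. What is shaped like the sensor but yellow is not meant.

How it is judged:
By the outcome, as a careful person would: the job done as asked, in the order asked, and still so for the second after the job is handed in, with the robot touching nothing.
It also fails if it takes over 72 s, if anything falls off the work surface, if the arm or the gripper's body presses on something with over 40 N, if the wrist force passes 120 N, or if a joint passes its speed limit or range.

ROBOT

A 6-joint arm with a two-finger parallel gripper is mounted at the origin on the work surface. World frame = base frame: x ahead of the robot, y to its left, z up, the work surface at z = 0. Lengths are in mm, angles in rad, forces in N, time in s.
With the tool pointing down it reaches from about 350 to 875 mm from the base axis. Payload 4.2 kg.
Tool frame: the origin (TCP) lies midway between the tips of the shut fingers; the grasp point (between the pads) lies 19 mm behind it (arm.tcp_to_grasp is the distance from the TCP to the grasp point, in mm); z points along the fingers, y is the line along which they close (so a half turn about z gives the same grasp; the last joint's range is limited). The gripper opens to 85 mm and grips with 20 to 120 N. Pads are 22 mm wide; open, the fingers measure 114 mm over their backs; the gripper's body (76 mm by 85 mm) begins 54 mm behind the grasp point. The pads swing forward as they close: fully open they stand 13 mm farther back than shut.
Start: joints at [1.454, 0.385, 0.008, 0, -1.194, -0.259], TCP at [229.352, 581.375, 231.312] pointing down, gripper open.
Joint ranges: [-3.14, 3.14], [-1.21, 2.06], [-1.07, 1.41], [-3.16, 2.05], [-2.99, -0.16], [-3.1, 3.1]. Speed limits (rad/s): [2.79, 2.79, 3.14, 3.14, 3.14, 3.14].

INTERFACE

Orientations are given as a unit quaternion [x, y, z, w].
In Python, from bench import arm, imaging, job, models gives the robot as it stands.
- The arm moves only by the tool arm_command, never from a script. Its argument "rows" is a list of rows, each an object with "grip": the opening, from 0 (shut) to 1 (fully open); "linear": the shift along the tool's x, y, z in mm, a list of three; "rot": the turn, a rotation vector about the tool's x, y, z in rad, a list of three. In form: [{"grip": grip, "linear": [tx, ty, tz], "rot": [rx, ry, rz]}, ...]. A call has 1 to 10 rows; each row is the pose to reach, as a shift and turn from the pose commanded when the call began, along the tool's axes at that moment; what a row does not reach only later rows make up. A row lasts 1/8 s, in which the tool goes at most 62.5 mm and 10.7 degrees, less where a joint would pass 70% of its speed; a pose out of reach is approached as far as the arm can. A call with a gripper value outside its range is refused whole. The fingers move at their own pace and stop on an object; the grip force is fixed at half the most. Time passes only in rows, so rows that repeat a pose let the fingers close. It gives the time, the measured TCP pose, the force, the opening and the grip force at its end, in the units of the state.
- arm.read_state(): the state, without advancing time (a new reading comes with each control period).
- imaging.get_image(name): name is "side" or "top" or "wrist"; returns a dict with "frame" (400x640x3 uint8, red, green, blue), "fx", "fy", "cx", "cy" (pixels), "extrinsics" (4x4, takes a point from world to camera coordinates); the wrist camera has in their place "T_tool_cam" (4x4, takes a point from camera to tool coordinates, whose origin is the TCP and whose axes are the flange's). Camera axes: x right, y down, z forward; pixel columns grow to the right and rows downward; lengths in mm; the calibration is good to about 2 mm. A picture is of the moment at which its call begins: read the wrist's pose just before it. There is no depth.
- job.job_done(): hands the job in; it is judged then, once.
Trained networks look in a picture, given as the dict that the camera call returned (one of the last four; its "shot" number tells which), for a name from the list of things; names that differ only in an ending like _2 or _b are one class to them, and where a whole thing is asked for, a point or a joint stands for the part that bears it (a point fixed in the world has none). Each returns a list of dicts, best first, with "score" (0 to 1); they miss things now and then, are a little off and sometimes report something else, mostly with a low value. They report only what shows in the picture. A call takes as long as a camera call. They do not tell look-alikes from the thing itself.
- models.spot_in(picture, query): "rect" ([left, top, right, bottom] in pixels, round what is visible of it).
- models.tip_of(picture, query): "pixel" ([column, row] in pixels: a listed point, or the origin of a listed thing).
The state is a dict: "clock": time; "joints": joint angles; "joint_vel": joint speeds; "joint_efforts": joint torques, N m; "position": TCP position; "ee_rot": TCP orientation; "contact_force": force on the tool from outside, world axes, zero at the start; "wrist_torque": the same for the moment, N m; "gripper_width": finger opening in mm; "grasp_force": force on a finger pad.
Only numpy, scipy, OpenCV 4.12 (cv2) and the standard library are available. Lean on these libraries where they do the work, as an engineer would, in place of code of your own. Each camera call takes 0.05 s, during which the arm holds its last target. There are 200 camera calls.

## Working session

There is one attempt and no reset: what is moved stays moved. The work goes in short steps, Python scripts to look and compute and a tool call to move; the robot and the scene stay as the last step left them, time stands still between calls to the robot, and variables do not carry over. Pictures are saved under pics/ and viewed, at most 10 in all, crops included, and the job is handed in when it is done.

Besides the shell and the picture viewer there is one more tool, called after ">>>" as name(argument=value, ...), one argument or row to a line, values as JSON. arm_command: Moves the arm, as the interface text tells. Its arguments: {"type":"object","properties":{"rows":{"type":"array"}},"required":["rows"]}

```bash
mkdir -p pics; ls
cat > h.py <<'E'
import numpy as np, cv2
from scipy.spatial.transform import Rotation as R
from bench import arm, imaging, job, models
np.set_printoptions(precision=2,suppress=True)
def save(p,n): cv2.imwrite('pics/'+n,p['frame'][:,:,::-1])
def ray(p,px,st=None):
    d=np.array([(px[0]-p['cx'])/p['fx'],(px[1]-p['cy'])/p['fy'],1.])
    if 'extrinsics' in p:
        E=np.linalg.inv(np.array(p['extrinsics']))
    else:
        T=np.eye(4);T[:3,:3]=R.from_quat(st['ee_rot']).as_matrix();T[:3,3]=st['position'];E=T@np.array(p['T_tool_cam'])
    v=E[:3,:3]@d
    return E[:3,3],v/np.linalg.norm(v)
def atz(p,px,z,st=None):
    o,v=ray(p,px,st);return o+v*(z-o[2])/v[2]
def tri(rs):
    A=np.zeros((3,3));b=np.zeros(3)
    for o,v in rs:
        P=np.eye(3)-np.outer(v,v);A+=P;b+=P@o
    x=np.linalg.solve(A,b);return x,[float(np.linalg.norm((np.eye(3)-np.outer(v,v))@(x-o))) for o,v in rs]
E
cat > a.py <<'E'
from h import *
s=imaging.get_image('side');t=imaging.get_image('top')
save(s,'side1.png');save(t,'top1.png')
for q in ['sensor_center','sensor_nose','sensor_tail','short_sensor','rack','stop_mid','vee_left','vee_right','keeper_hinge','keeper_tab','conveyor','bottle_table','bottle_belt']:
    for n,p in(('side',s),('top',t)):
        print(q,n,[(np.round(d['pixel']).tolist(),round(d['score'],2)) for d in models.tip_of(p,q)[:4]])
st=arm.read_state();print(st['clock'],st['position'],st['ee_rot'],st['contact_force'],st['gripper_width'])
E
python3 a.py
```

```text
pics
sensor_center side [([246.0, 204.0], 0.72), ([454.0, 345.0], 0.68), ([179.0, 202.0], 0.61)]
sensor_center top [([197.0, 274.0], 0.76), ([262.0, 238.0], 0.66)]
sensor_nose side [([265.0, 199.0], 0.66), ([375.0, 222.0], 0.6), ([188.0, 192.0], 0.59)]
sensor_nose top [([192.0, 256.0], 0.85), ([260.0, 221.0], 0.79)]
sensor_tail side [([162.0, 211.0], 0.76), ([223.0, 220.0], 0.69)]
sensor_tail top [([202.0, 300.0], 0.94), ([268.0, 262.0], 0.57)]
short_sensor side [([233.0, 198.0], 0.5)]
short_sensor top [([238.0, 238.0], 0.72)]
rack side [([244.0, 212.0], 0.76), ([401.0, 204.0], 0.5)]
rack top [([254.0, 236.0], 0.95)]
stop_mid side [([396.0, 214.0], 0.77)]
stop_mid top [([374.0, 165.0], 0.98), ([177.0, 224.0], 0.55), ([265.0, 236.0], 0.37), ([384.0, 186.0], 0.17)]
vee_left side [([375.0, 222.0], 0.83)]
vee_left top [([376.0, 183.0], 0.59)]
vee_right side [([455.0, 345.0], 0.57), ([381.0, 234.0], 0.49)]
vee_right top [([382.0, 185.0], 0.75), ([350.0, 225.0], 0.22)]
keeper_hinge side [([395.0, 220.0], 0.78)]
keeper_hinge top [([391.0, 178.0], 0.67)]
keeper_tab side [([401.0, 205.0], 0.66), ([300.0, 237.0], 0.4)]
keeper_tab top [([400.0, 176.0], 0.69)]
conveyor side [([390.0, 248.0], 0.61)]
conveyor top [([375.0, 172.0], 0.63)]
bottle_table side [([457.0, 345.0], 0.88)]
bottle_table top [([266.0, 231.0], 0.71), ([463.0, 210.0], 0.65), ([311.0, 222.0], 0.53)]
bottle_belt side [([378.0, 187.0], 0.59)]
bottle_belt top [([352.0, 223.0], 0.75), ([328.0, 138.0], 0.59)]
1.4 [229.35 581.37 231.31] [ 0.98 -0.19  0.    0.  ] [-0.17  0.08 -0.48] 84.96209247317803
```

View pics/side1.png

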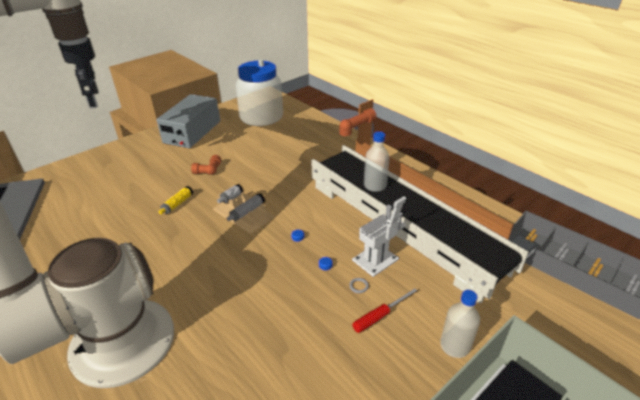

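View pics/top1.png

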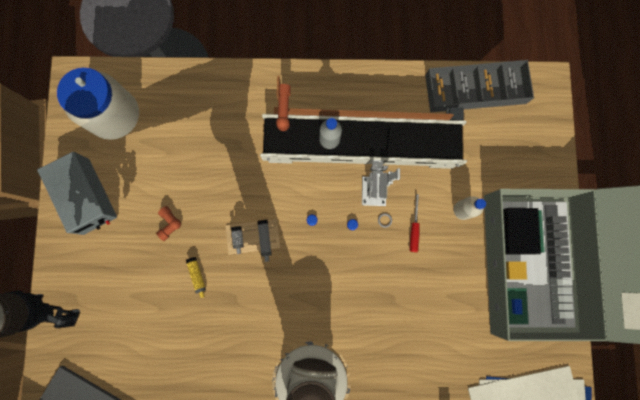

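```bash
cat > b.py <<'E'
from h import *
s=imaging.get_image('side');t=imaging.get_image('top')
for n,p in(('side',s),('top',t)):
    o,v=ray(p,[320,200]);print(n,o,v,p['fx'])
def T(a,b,l):
    x,e=tri([ray(s,a),ray(t,b)]);print(l,x,np.round(e,1))
T([246,204],[262,238],'c');T([265,199],[260,221],'n');T([223,220],[268,262],'tail')
T([179,202],[197,274],'c2');T([396,214],[374,165],'stop');T([375,222],[376,183],'vl');T([381,234],[382,185],'vr')
T([395,220],[391,178],'hinge');T([401,205],[400,176],'tab')
for z,l,px in((50,'c',[262,238]),(50,'n',[260,221]),(50,'t',[268,262]),(115,'stop',[374,165])): print(l,atz(t,px,z))
E
python3 b.py
```

```text
side [ -50.4  -667.26  768.64] [ 0.52  0.59 -0.62] 451.1138708644071
top [ 329.83   -8.   1308.69] [ 0.14 -0.01 -0.99] 447.2193152011943
c [397.86 137.2   55.51] [0.6 0.6]
n [452.18 142.48  39.35] [6.8 6.8]
tail [326.48 122.18  53.17] [5.1 5.1]
c2 [297.02 326.72   4.73] [0.5 0.5]
stop [ 601.21 -175.84  100.94] [5.2 5.2]
vl [ 542.86 -174.15  111.29] [2.5 2.5]
vr [ 541.83 -194.27   89.37] [1.8 1.8]
hinge [ 555.52 -213.85  134.09] [1.2 1.2]
tab [ 550.8  -227.94  186.27] [1.1 1.1]
c [397.61 138.16  50.  ]
n [445.37 144.75  50.  ]
t [331.   120.14  50.  ]
stop [ 594.03 -170.44  115.  ]
```

The side view shows the conveyor and V mounting at about (378,240). The long sensor is at (246,206) on the right of the rack, the short one at (231,192), and the yellow look-alike at (177,201). In the top view the candidates for the sensor are the long grey one at (264,238), the short grey one at (237,238) and the yellow one at (195,275). I choose the long grey one at (264,238).

```bash
cat >> h.py <<'E'
def rel(st,pos,Rm):
    R0=R.from_quat(st['ee_rot']);return R0.inv().apply(np.array(pos)-st['position']), (R0.inv()*R.from_matrix(Rm)).as_rotvec()
def down(yaw):  # tool x at yaw, z down
    c,s=np.cos(yaw),np.sin(yaw);return np.array([[c,s,0],[s,-c,0],[0,0,-1.]])
E
python3 - <<'E'
from h import *
st=arm.read_state()
w=imaging.get_image('wrist');print(np.array(w['T_tool_cam']),w['fx'],w['cx'],w['cy'])
print(st['joints'])
for yaw in(0.13,-.385): print(rel(st,[370,140,290],down(yaw)))
E
```

```text
[[   0.     -0.95   -0.32   82.9 ]
 [   1.      0.      0.     -0.99]
 [  -0.     -0.32    0.95 -141.55]
 [   0.      0.      0.      1.  ]] 336.8849886469697 321.0479210541079 199.1808848761342
[ 1.45  0.38  0.01 -0.   -1.19 -0.26]
(array([292.82, 358.95, -58.69]), array([-0.  ,  0.  , -0.51]))
(array([292.82, 358.95, -58.69]), array([0.  , 0.  , 0.01]))
```

>>> arm_command(
  rows=[
    {"grip": 1,"linear": [330,344,31],"rot": [0,0,-0.51]},
    {"grip": 1,"linear": [330,344,31],"rot": [0,0,-0.51]},
    {"grip": 1,"linear": [330,344,31],"rot": [0,0,-0.51]},
    {"grip": 1,"linear": [330,344,31],"rot": [0,0,-0.51]},
    {"grip": 1,"linear": [330,344,31],"rot": [0,0,-0.51]},
    {"grip": 1,"linear": [330,344,31],"rot": [0,0,-0.51]},
    {"grip": 1,"linear": [330,344,31],"rot": [0,0,-0.51]},
    {"grip": 1,"linear": [330,344,31],"rot": [0,0,-0.51]},
    {"grip": 1,"linear": [330,344,31],"rot": [0,0,-0.51]},
    {"grip": 1,"linear": [330,344,31],"rot": [0,0,-0.51]},
  ],
)

```text
clock: 2.8
position: [410.2, 140.5, 200.5]
ee_rot: [0.998, 0.067, 0.0, -0.0]
contact_force: [0.5, -0.6, 0.5]
gripper_width: 86.0
grasp_force: 0.0
```

```bash
cat > c.py <<'E'
from h import *
import sys
st=arm.read_state();w=imaging.get_image('wrist');save(w,sys.argv[1])
print(st['clock'],st['position'],st['ee_rot'])
z=float(sys.argv[2])
for q in sys.argv[3:]:
    for d in models.tip_of(w,q)[:3]: print(q,np.round(d['pixel'],1),round(d['score'],2),atz(w,d['pixel'],z,st))
E
python3 c.py w1.png 50 sensor_center sensor_nose sensor_tail
```

```text
2.8 [410.23 140.49 200.54] [ 1.    0.07  0.   -0.  ]
sensor_center [132.7 252.4] 0.83 [317.06 311.89  50.  ]
sensor_center [326.2 197.9] 0.63 [397.14 134.32  50.  ]
sensor_nose [328.8 140.8] 0.89 [448.94 139.32  50.  ]
sensor_nose [112.1 211.2] 0.7 [357.64 329.    50.  ]
sensor_tail [326.6 260.4] 0.96 [333.65 125.01  50.  ]
sensor_tail [155.3 303.7] 0.6 [260.9  291.48  50.  ]
```

View pics/w1.png

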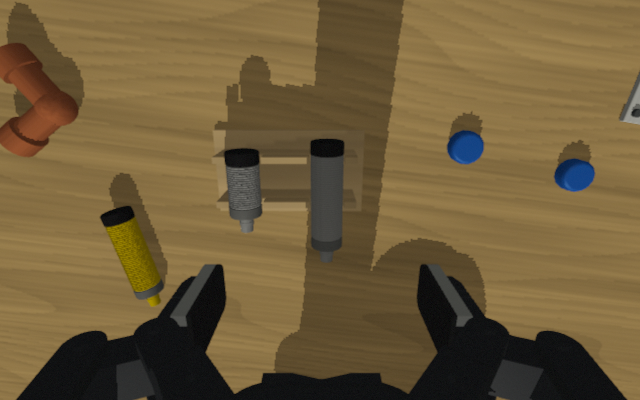

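The crop shows the long grey sensor with its nose at (328,141) and tail at (326,260) in the right-hand notch. The short one is at (243,185) and the yellow one at (133,250), so the choice holds.

>>> arm_command(
  rows=[
    {"grip": 0.6,"linear": [-49,5.5,50],"rot": [0,0,0.01]},
    {"grip": 0.6,"linear": [-49,5.5,90],"rot": [0,0,0.01]},
    {"grip": 0.6,"linear": [-49,5.5,110],"rot": [0,0,0.01]},
    {"grip": 0.6,"linear": [-49,5.5,140],"rot": [0,0,0.01]},
    {"grip": 0.6,"linear": [-49,5.5,165],"rot": [0,0,0.01]},
    {"grip": 0.6,"linear": [-49,5.5,169],"rot": [0,0,0.01]},
  ],
)

```text
clock: 3.75
position: [361.5, 128.3, 30.2]
ee_rot: [0.998, 0.063, -0.001, 0.001]
contact_force: [-0.8, -0.2, 0.5]
gripper_width: 51.2
grasp_force: 0.0
```

>>> arm_command(
  rows=[
    {"grip": 0.2,"linear": [0,0,0],"rot": [0,0,0]},
    {"grip": 0.0,"linear": [0,0,0],"rot": [0,0,0]},
    {"grip": 0.0,"linear": [0,0,0],"rot": [0,0,0]},
    {"grip": 0.0,"linear": [0,0,0],"rot": [0,0,0]},
    {"grip": 0.0,"linear": [0,0,0],"rot": [0,0,0]},
  ],
)

```text
clock: 4.38
position: [362.8, 128.8, 31.9]
ee_rot: [0.998, 0.062, 0.001, -0.001]
contact_force: [-0.5, 1.9, 4.4]
gripper_width: 28.6
grasp_force: 59.3
```

>>> arm_command(
  rows=[
    {"grip": 0,"linear": [0,0,-15],"rot": [0,0,0]},
    {"grip": 0,"linear": [0,0,-50],"rot": [0,0,0]},
    {"grip": 0,"linear": [0,0,-110],"rot": [0,0,0]},
    {"grip": 0,"linear": [0,0,-170],"rot": [0,0,0]},
    {"grip": 0,"linear": [0,0,-230],"rot": [0,0,0]},
    {"grip": 0,"linear": [0,0,-270],"rot": [0,0,0]},
    {"grip": 0,"linear": [0,0,-270],"rot": [0,0,0]},
  ],
)

```text
clock: 5.25
position: [362.8, 128.8, 303.7]
ee_rot: [0.998, 0.062, 0.002, -0.002]
contact_force: [0.3, 0.2, -2.0]
gripper_width: 28.1
grasp_force: 59.5
```

Run:
```python
from h import *
t=imaging.get_image('top');st=arm.read_state()
a=atz(t,[264,158],88);b=atz(t,[463,165],88);print(a,b);yaw=np.arctan2(b[1]-a[1],b[0]-a[0])+np.pi/2;print(yaw)
g=cv2.cvtColor(t['frame'],cv2.COLOR_RGB2GRAY)
# bright side-plate rows per column
for c in (275,300,420,450): print(c,g[148:170,c])
print(st['position'],st['grasp_force'],rel(st,[540,-90,300],down(yaw)))
```

```text
[617.93 132.74  88.  ] [ 601.62 -424.38   88.  ]
-0.029256568393103644
275 [ 15  15   5  11  26  70 114 114  94  89  87  90  89  89  92  90  87  89
  82  89  89  85]
300 [ 12  17  10  13  17  29  67 118 123  99  90 109 159 168 158 153 152 149
 148 147 151 153]
420 [ 21  25  21  22  20  19  23  26  15  42 111 183 201 174 128 133 173 172
 155 148 151 151]
450 [ 23  28  22  24  19  24  16  16  15  17  42 111 180 197 192 189 189 189
 188 183 161 137]
[361.64 128.09 301.24] 59.47597861289978 (array([150.12, 238.41,   0.88]), array([-0.  ,  0.  ,  0.15]))
```

>>> arm_command(
  rows=[
    {"grip": 0,"linear": [40,50,0],"rot": [0,0,0.08]},
    {"grip": 0,"linear": [75,110,0],"rot": [0,0,0.15]},
    {"grip": 0,"linear": [110,165,0],"rot": [0,0,0.15]},
    {"grip": 0,"linear": [150,215,0],"rot": [0,0,0.15]},
    {"grip": 0,"linear": [150,238,0],"rot": [0,0,0.15]},
    {"grip": 0,"linear": [150,238,0],"rot": [0,0,0.15]},
    {"grip": 0,"linear": [150,238,0],"rot": [0,0,0.15]},
  ],
)

```text
clock: 6.18
position: [539.4, -89.1, 299.2]
ee_rot: [1.0, -0.013, -0.002, -0.0]
contact_force: [0.5, -0.2, -1.9]
gripper_width: 28.3
grasp_force: 59.7
```

```bash
python3 c.py w2.png 115 stop_mid vee_left vee_right keeper_hinge keeper_tab sensor_nose sensor_center
```

```text
6.175 [539.44 -89.08 299.2 ] [ 1.   -0.01 -0.   -0.  ]
stop_mid [318.6 210.2] 0.67 [500.11 -85.07 115.  ]
stop_mid [416.2 114.4] 0.6 [ 593.97 -179.45  115.  ]
vee_left [401.2 166.6] 0.64 [ 544.06 -167.94  115.  ]
vee_left [390.9 105. ] 0.37 [ 603.11 -155.32  115.  ]
vee_right [422.1 168.2] 0.76 [ 541.91 -188.7   115.  ]
vee_right [274.   28.3] 0.73 [670.15 -50.98 115.  ]
keeper_hinge [450.6 155.8] 0.69 [ 553.65 -215.66  115.  ]
keeper_tab [494.7 172.6] 0.95 [ 535.59 -261.15  115.  ]
sensor_nose [322.4  72.2] 0.72 [633.33 -92.21 115.  ]
sensor_nose [ 26.1 292.3] 0.72 [409.64 247.26 115.  ]
sensor_nose [583.2 181.5] 0.48 [ 524.11 -351.16  115.  ]
sensor_center [316.7 207.9] 0.83 [502.69 -83.19 115.  ]
sensor_center [ 51.1 317.8] 0.77 [374.63 228.91 115.  ]
```

View pics/w2.png

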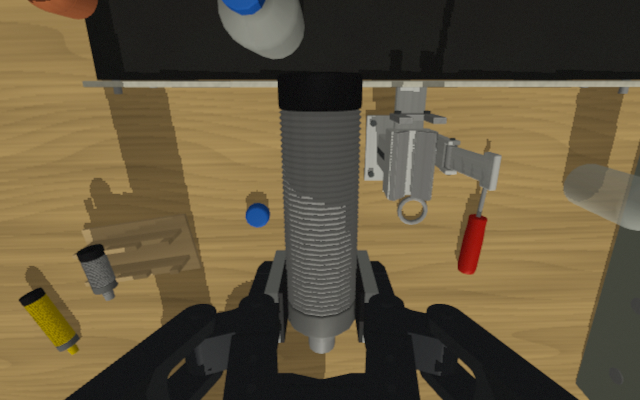

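Run:
```python
from h import *
st=arm.read_state();w=imaging.get_image('wrist')
P=lambda px,z:atz(w,px,z,st)
print('vl',P([401.2,166.6],104.6),'vr',P([422.1,168.2],104.6),'stop',P([416.2,114.4],115),'hinge',P([450.6,155.8],133),'plate',P([110,84],88),P([620,86],88))
Rt=R.from_quat(st['ee_rot'])
for n,px in(('c',[316.7,207.9]),('n',[322.4,72.2]),('t',[322,350])):
    print(n,Rt.inv().apply(P(px,st['position'][2]+19)-st['position']))
x,e=tri([ray(w,[494.7,172.6],st),ray(imaging.get_image('top'),[400,176])]);print('tab',x,e)
c=w['frame'][70:230,350:530];cv2.imwrite('pics/c2.png',cv2.resize(c[:,:,::-1],None,fx=4,fy=3.7,interpolation=cv2.INTER_CUBIC)[:600,:])
```

```text
vl [ 543.   -170.72  104.6 ] vr [ 540.79 -192.3   104.6 ] stop [ 595.75 -179.85  115.  ] hinge [ 558.93 -209.43  133.  ] plate [630.38 120.13  88.  ] [ 616.22 -389.04   88.  ]
c [ 38.33  -2.21 -18.98]
n [ 87.54  -0.1  -18.95]
t [-30.02  -0.04 -19.02]
tab [ 552.55 -229.94  175.2 ] [0.7560655388688601, 0.7560655388687474]
```

View pics/c2.png

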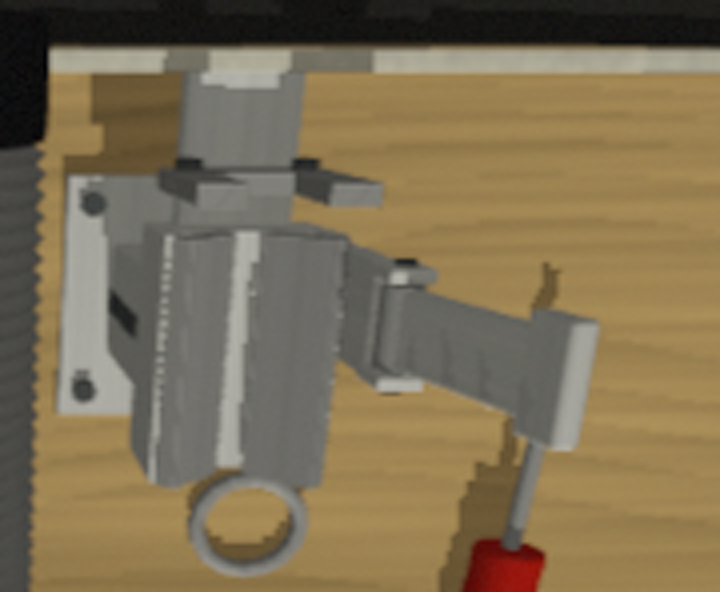

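Run:
```python
from h import *
st=arm.read_state();w=imaging.get_image('wrist')
P=lambda px,z:atz(w,px,z,st)
for z in(112,):
  for l,px in(('Lf',[392.5,133.5]),('Lb',[387.5,199.7]),('Rf',[436.3,134.9]),('Rb',[431.3,201])): print(l,P(px,z))
for px in([411.8,132.7],[407.5,195.7]): print('g',P(px,96))
print(st['position'])
```

```text
Lf [ 577.99 -159.01  112.  ]
Lb [ 510.02 -156.76  112.  ]
Rf [ 575.59 -201.74  112.  ]
Rb [ 507.48 -202.3   112.  ]
g [ 576.11 -181.96   96.  ]
g [ 508.58 -181.44   96.  ]
[540.51 -89.01 301.55]
```

The crop shows the vee's top edges at about (392,134)–(388,200) and (436,135)–(431,201), the groove between them, and the keeper open to the right at (495,172). The stop cheeks are ahead at row 120.

>>> arm_command(
  rows=[
    {"grip": 0,"linear": [-40,30,0],"rot": [0,0,0]},
    {"grip": 0,"linear": [-53,75,30],"rot": [0,0,0]},
    {"grip": 0,"linear": [-53,92,75],"rot": [0,0,0]},
    {"grip": 0,"linear": [-53,92,100],"rot": [0,0,0]},
    {"grip": 0,"linear": [-53,92,100],"rot": [0,0,0]},
    {"grip": 0,"linear": [-53,92,100],"rot": [0,0,0]},
  ],
)

```text
clock: 7.48
position: [486.3, -180.0, 202.8]
ee_rot: [1.0, -0.013, 0.001, 0.0]
contact_force: [0.9, -0.7, -1.7]
gripper_width: 28.0
grasp_force: 59.8
```

```bash
python3 c.py w3.png 115 stop_mid vee_left vee_right keeper_hinge keeper_tab
```

```text
7.475 [ 486.34 -180.03  202.77] [ 1.   -0.01  0.    0.  ]
stop_mid [321.8  44.8] 0.81 [ 593.87 -182.7   115.  ]
vee_left [570.4 162.9] 0.62 [ 514.79 -353.39  115.  ]
vee_right [  9.4 250.4] 0.61 [457.49  56.75 115.  ]
keeper_hinge [368.3 106.3] 0.83 [ 556.15 -212.41  115.  ]
keeper_hinge [ 11.1 249.1] 0.61 [458.54  55.12 115.  ]
keeper_tab [411.4 115.4] 0.73 [ 549.62 -241.12  115.  ]
```

View pics/w3.png

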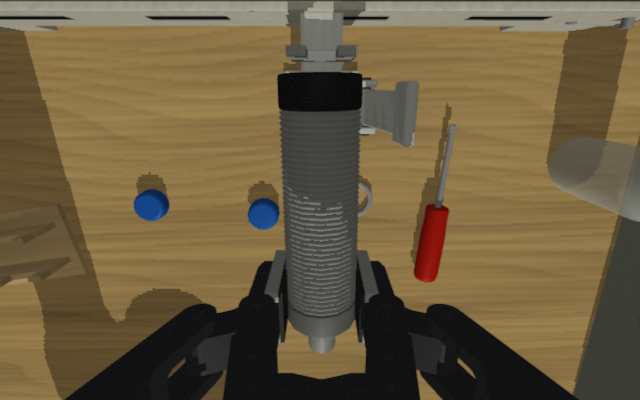

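The image shows the stop cheeks at (295,51) and (348,51), centred on column 321, in line with the barrel held at column 320. The open keeper's tab is at (405,115), clear of the barrel.

>>> arm_command(
  rows=[
    {"grip": 0,"linear": [-1,-0.5,40],"rot": [0,0,0]},
    {"grip": 0,"linear": [-1,-0.5,70],"rot": [0,0,0]},
    {"grip": 0,"linear": [-1,-0.5,90],"rot": [0,0,0]},
    {"grip": 0,"linear": [-1,-0.5,100],"rot": [0,0,0]},
    {"grip": 0,"linear": [-1,-0.5,100],"rot": [0,0,0]},
    {"grip": 0,"linear": [-1,-0.5,100],"rot": [0,0,0]},
  ],
)

```text
clock: 8.52
position: [485.1, -179.5, 102.3]
ee_rot: [1.0, -0.013, 0.001, 0.0]
contact_force: [0.2, -0.3, -1.5]
gripper_width: 28.5
grasp_force: 59.9
```

>>> arm_command(
  rows=[
    {"grip": 0,"linear": [0,0,1.5],"rot": [0,0,0]},
    {"grip": 0,"linear": [0,0,3],"rot": [0,0,0]},
    {"grip": 0,"linear": [0,0,3],"rot": [0,0,0]},
  ],
)

```text
clock: 8.9
position: [484.5, -179.5, 98.6]
ee_rot: [1.0, -0.013, 0.0, 0.0]
contact_force: [-0.0, -0.4, -1.8]
gripper_width: 28.3
grasp_force: 59.9
```

>>> arm_command(
  rows=[
    {"grip": 0,"linear": [0,0,1],"rot": [0,0,0]},
    {"grip": 0,"linear": [0,0,1],"rot": [0,0,0]},
  ],
)

```text
clock: 9.15
position: [484.6, -179.7, 97.8]
ee_rot: [1.0, -0.013, 0.0, 0.0]
contact_force: [-1.3, -2.1, 1.0]
gripper_width: 28.2
grasp_force: 60.1
```

>>> arm_command(
  rows=[
    {"grip": 0,"linear": [0,0,1],"rot": [0,0,0]},
    {"grip": 0,"linear": [0,0,1],"rot": [0,0,0]},
  ],
)

```text
clock: 9.4
position: [484.7, -180.0, 97.2]
ee_rot: [1.0, -0.013, 0.001, 0.001]
contact_force: [-1.6, -2.4, 4.3]
gripper_width: 28.0
grasp_force: 60.6
```

>>> arm_command(
  rows=[
    {"grip": 0,"linear": [0,0,0.7],"rot": [0,0,0]},
    {"grip": 0,"linear": [0,0,0.7],"rot": [0,0,0]},
  ],
)

```text
clock: 9.65
position: [484.7, -180.1, 96.8]
ee_rot: [1.0, -0.013, 0.001, 0.001]
contact_force: [-2.2, -3.4, 7.4]
gripper_width: 28.5
grasp_force: 60.9
```

>>> arm_command(
  rows=[
    {"grip": 0,"linear": [0,0.7,0],"rot": [0,0,0]},
    {"grip": 0,"linear": [0,0.7,0],"rot": [0,0,0]},
  ],
)

```text
clock: 9.9
position: [484.8, -180.4, 96.8]
ee_rot: [1.0, -0.013, 0.001, 0.0]
contact_force: [-1.7, -0.4, 6.7]
gripper_width: 28.4
grasp_force: 60.8
```

Run:
```python
from h import *
for i in range(1):
    st=arm.read_state();print(st['position'],st['contact_force'],st['wrist_torque'],R.from_quat(st['ee_rot']).as_matrix())
```

```text
[ 484.81 -180.36   96.77] [-1.7  -0.41  6.74] [-0.35  0.48 -0.09] [[ 1.   -0.03  0.  ]
 [-0.03 -1.   -0.  ]
 [ 0.    0.   -1.  ]]
```

>>> arm_command(
  rows=[
    {"grip": 0.3,"linear": [0,0,-0.5],"rot": [0,0,0]},
    {"grip": 0.65,"linear": [0,0,-0.5],"rot": [0,0,0]},
    {"grip": 0.65,"linear": [0,0,-0.5],"rot": [0,0,0]},
    {"grip": 0.65,"linear": [0,0,-0.5],"rot": [0,0,0]},
    {"grip": 0.65,"linear": [0,0,-30],"rot": [0,0,0]},
    {"grip": 0.65,"linear": [0,0,-65],"rot": [0,0,0]},
    {"grip": 0.65,"linear": [-40,0,-65],"rot": [0,0,0]},
    {"grip": 0.0,"linear": [-62,0,-65],"rot": [0,0,0]},
    {"grip": 0.0,"linear": [-62,0,-65],"rot": [0,0,0]},
    {"grip": 0.0,"linear": [-62,0,-65],"rot": [0,0,0]},
  ],
)

```text
clock: 11.15
position: [423.1, -178.5, 160.8]
ee_rot: [1.0, -0.013, 0.0, 0.0]
contact_force: [1.3, -0.4, 0.3]
gripper_width: 1.1
grasp_force: 0.0
```

```bash
python3 c.py w4.png 115 sensor_nose sensor_tail sensor_center keeper_tab
```

```text
11.15 [ 423.05 -178.55  160.79] [ 1.   -0.01  0.    0.  ]
sensor_tail [321.7 176. ] 0.94 [ 457.18 -179.29  115.  ]
```

View pics/w4.png

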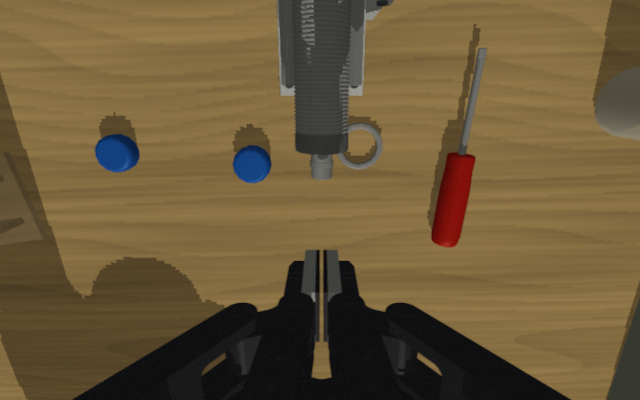

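The image shows the barrel lying in the vee with its tail stub end at (321,178), in line with the shut fingertips at column 321.

>>> arm_command(
  rows=[
    {"grip": 0,"linear": [0,0.8,30],"rot": [0,0,0]},
    {"grip": 0,"linear": [0,0.8,56],"rot": [0,0,0]},
    {"grip": 0,"linear": [0,0.8,56],"rot": [0,0,0]},
    {"grip": 0,"linear": [8,0.8,56],"rot": [0,0,0]},
    {"grip": 0,"linear": [15,0.8,56],"rot": [0,0,0]},
    {"grip": 0,"linear": [17,0.8,56],"rot": [0,0,0]},
    {"grip": 0,"linear": [17,0.8,56],"rot": [0,0,0]},
  ],
)

```text
clock: 12.28
position: [439.5, -179.7, 104.9]
ee_rot: [1.0, -0.013, 0.0, -0.0]
contact_force: [0.6, -0.5, 0.6]
gripper_width: 0.1
grasp_force: 0.0
```

>>> arm_command(
  rows=[
    {"grip": 0,"linear": [1.5,0,0],"rot": [0,0,0]},
    {"grip": 0,"linear": [3,0,0],"rot": [0,0,0]},
    {"grip": 0,"linear": [3,0,0],"rot": [0,0,0]},
  ],
)

```text
clock: 12.65
position: [442.3, -179.8, 104.6]
ee_rot: [1.0, -0.013, 0.0, 0.0]
contact_force: [0.4, -0.8, -0.3]
gripper_width: -0.2
grasp_force: 0.0
```

>>> arm_command(
  rows=[
    {"grip": 0,"linear": [1,0,0],"rot": [0,0,0]},
    {"grip": 0,"linear": [2,0,0],"rot": [0,0,0]},
    {"grip": 0,"linear": [2,0,0],"rot": [0,0,0]},
  ],
)

```text
clock: 13.02
position: [444.1, -179.9, 104.6]
ee_rot: [1.0, -0.013, -0.0, -0.0]
contact_force: [-0.0, 0.2, -0.3]
gripper_width: 0.1
grasp_force: 0.1
```

>>> arm_command(
  rows=[
    {"grip": 0,"linear": [1,0,0],"rot": [0,0,0]},
    {"grip": 0,"linear": [2,0,0],"rot": [0,0,0]},
    {"grip": 0,"linear": [2,0,0],"rot": [0,0,0]},
  ],
)

```text
clock: 13.4
position: [445.8, -179.9, 104.5]
ee_rot: [1.0, -0.013, -0.001, -0.0]
contact_force: [-2.5, 0.5, 0.7]
gripper_width: -0.2
grasp_force: 1.2
```

>>> arm_command(
  rows=[
    {"grip": 0,"linear": [1,0,0],"rot": [0,0,0]},
    {"grip": 0,"linear": [2,0,0],"rot": [0,0,0]},
    {"grip": 0,"linear": [3,0,0],"rot": [0,0,0]},
    {"grip": 0,"linear": [3,0,0],"rot": [0,0,0]},
  ],
)

```text
clock: 13.9
position: [449.6, -180.0, 104.6]
ee_rot: [1.0, -0.013, 0.0, 0.0]
contact_force: [-0.6, -0.1, -0.3]
gripper_width: 0.2
grasp_force: 0.6
```

Run:
```python
from h import *
st=arm.read_state();w=imaging.get_image('wrist');save(w,'w5.png');s=imaging.get_image('side');t=imaging.get_image('top');print(st['position'],st['contact_force'])
w3=cv2.imread('pics/w3.png')
d=models.tip_of(t,'sensor_nose')[:3];print(d,[atz(t,x['pixel'],115) for x in d])
# stop cheeks from picture w3, pose then
s3=dict(position=[485.5,-180,202.5],ee_rot=[1,-.013,0.0005,0])
for r in(45,51,57): print(r,atz(w,[321,r],128,s3))
c=w3[25:100,270:440];cv2.imwrite('pics/c3.png',cv2.resize(c,None,fx=4.5,fy=4.5,interpolation=cv2.INTER_CUBIC))
```

```text
[ 449.56 -179.99  104.61] [-0.58 -0.05 -0.25]
[{'pixel': [378.4, 170.4], 'score': 0.64}, {'pixel': [192.4, 257.3], 'score': 0.58}, {'pixel': [378.3, 172.9], 'score': 0.28}] [array([ 579.08, -182.26,  115.  ]), array([342.82, 312.39, 115.  ]), array([ 572.13, -181.89,  115.  ])]
45 [ 591.36 -182.16  128.  ]
51 [ 588.13 -182.08  128.  ]
57 [ 584.86 -182.    128.  ]
```

View pics/c3.png

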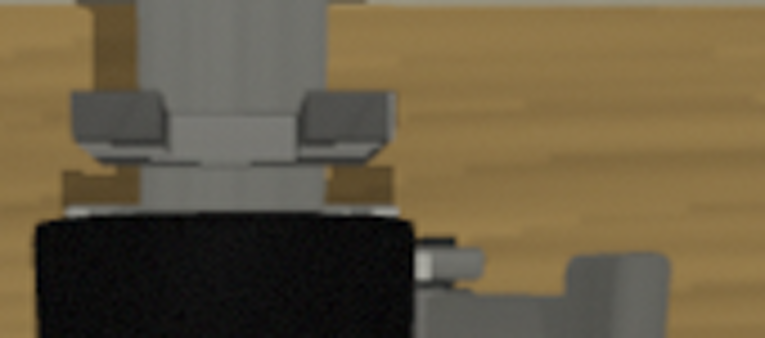

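The crop shows the cheeks' near top edge at crop row 140, which is image row 56. That puts the stop face at roughly x = 585.

>>> arm_command(
  rows=[
    {"grip": 0,"linear": [1,0,0],"rot": [0,0,0]},
    {"grip": 0,"linear": [2,0,0],"rot": [0,0,0]},
    {"grip": 0,"linear": [3,0,0],"rot": [0,0,0]},
    {"grip": 0,"linear": [4,0,0],"rot": [0,0,0]},
  ],
)

```text
clock: 14.6
position: [453.2, -180.1, 104.6]
ee_rot: [1.0, -0.013, -0.0, -0.0]
contact_force: [-2.2, -0.3, 0.4]
gripper_width: -0.3
grasp_force: 1.1
```

>>> arm_command(
  rows=[
    {"grip": 0,"linear": [0.5,0,0],"rot": [0,0,0]},
    {"grip": 0,"linear": [1,0,0],"rot": [0,0,0]},
  ],
)

```text
clock: 14.85
position: [454.1, -180.1, 104.6]
ee_rot: [1.0, -0.013, -0.0, 0.0]
contact_force: [-1.8, 0.5, 1.1]
gripper_width: 0.0
grasp_force: 1.1
```

>>> arm_command(
  rows=[
    {"grip": 0,"linear": [0.5,0,0],"rot": [0,0,0]},
    {"grip": 0,"linear": [1,0,0],"rot": [0,0,0]},
  ],
)

```text
clock: 15.1
position: [455.2, -180.2, 104.6]
ee_rot: [1.0, -0.013, 0.0, 0.0]
contact_force: [-2.1, -0.1, 1.1]
gripper_width: 0.1
grasp_force: 1.1
```

>>> arm_command(
  rows=[
    {"grip": 0,"linear": [0.4,0,0],"rot": [0,0,0]},
    {"grip": 0,"linear": [0.8,0,0],"rot": [0,0,0]},
  ],
)

```text
clock: 15.35
position: [456.0, -180.2, 104.6]
ee_rot: [1.0, -0.013, -0.0, -0.0]
contact_force: [-2.2, -0.3, 1.5]
gripper_width: -0.2
grasp_force: 1.1
```

>>> arm_command(
  rows=[
    {"grip": 0,"linear": [0.5,0,0],"rot": [0,0,0]},
    {"grip": 0,"linear": [1,0,0],"rot": [0,0,0]},
  ],
)

```text
clock: 15.6
position: [457.1, -180.2, 104.6]
ee_rot: [1.0, -0.013, 0.0, -0.0]
contact_force: [-2.2, -0.3, 1.1]
gripper_width: -0.1
grasp_force: 1.1
```

>>> arm_command(
  rows=[
    {"grip": 0,"linear": [0.4,0,0],"rot": [0,0,0]},
    {"grip": 0,"linear": [0.8,0,0],"rot": [0,0,0]},
  ],
)

```text
clock: 15.85
position: [457.8, -180.2, 104.6]
ee_rot: [1.0, -0.013, -0.0, -0.0]
contact_force: [-1.2, -0.3, 0.4]
gripper_width: -0.0
grasp_force: 1.2
```

>>> arm_command(
  rows=[
    {"grip": 0,"linear": [0.5,0,0],"rot": [0,0,0]},
    {"grip": 0,"linear": [1,0,0],"rot": [0,0,0]},
  ],
)

```text
clock: 16.1
position: [458.7, -180.2, 104.6]
ee_rot: [1.0, -0.013, -0.0, 0.0]
contact_force: [-2.6, 0.8, 1.2]
gripper_width: 0.2
grasp_force: 1.4
```

>>> arm_command(
  rows=[
    {"grip": 0,"linear": [0.4,0,0],"rot": [0,0,0]},
    {"grip": 0,"linear": [0.8,0,0],"rot": [0,0,0]},
  ],
)

```text
clock: 16.35
position: [458.8, -180.3, 104.5]
ee_rot: [1.0, -0.013, -0.001, -0.0]
contact_force: [-4.9, 0.6, 3.9]
gripper_width: -0.3
grasp_force: 2.6
```

>>> arm_command(
  rows=[
    {"grip": 0,"linear": [0,0,-0.7],"rot": [0,0,0]},
    {"grip": 0,"linear": [0.4,0,-0.9],"rot": [0,0,0]},
    {"grip": 0,"linear": [0.4,0,-0.9],"rot": [0,0,0]},
  ],
)

```text
clock: 16.73
position: [458.7, -180.2, 104.8]
ee_rot: [1.0, -0.013, -0.001, -0.0]
contact_force: [-6.0, 0.2, -1.1]
gripper_width: 0.1
grasp_force: 2.6
```

Run:
```python
from h import *
st=arm.read_state();print(st['position'],st['contact_force'],st['ee_rot'])
```

```text
[ 458.75 -180.16  104.81] [-6.    0.25 -1.11] [ 1.   -0.01 -0.   -0.  ]
```

>>> arm_command(
  rows=[
    {"grip": 0,"linear": [0.3,0,0.1],"rot": [0,0,0]},
    {"grip": 0,"linear": [0.5,0,0.1],"rot": [0,0,0]},
    {"grip": 0,"linear": [0.5,0,0.1],"rot": [0,0,0]},
    {"grip": 0,"linear": [0.5,0,0.1],"rot": [0,0,0]},
    {"grip": 0,"linear": [0.5,0,0.1],"rot": [0,0,0]},
    {"grip": 0,"linear": [0.5,0,0.1],"rot": [0,0,0]},
  ],
)

```text
clock: 17.48
position: [458.7, -180.2, 104.7]
ee_rot: [1.0, -0.013, -0.002, -0.0]
contact_force: [-6.0, 0.2, 0.0]
gripper_width: 0.0
grasp_force: 3.0
```

>>> arm_command(
  rows=[
    {"grip": 0,"linear": [0.3,0,-0.1],"rot": [0,0,0]},
    {"grip": 0,"linear": [0.5,0,-0.1],"rot": [0,0,0]},
    {"grip": 0,"linear": [0.5,0,-0.1],"rot": [0,0,0]},
    {"grip": 0,"linear": [0.5,0,-0.1],"rot": [0,0,0]},
    {"grip": 0,"linear": [0.5,0,-0.1],"rot": [0,0,0]},
    {"grip": 0,"linear": [0.5,0,-0.1],"rot": [0,0,0]},
  ],
)

```text
clock: 18.23
position: [458.8, -180.2, 104.7]
ee_rot: [1.0, -0.013, -0.003, -0.0]
contact_force: [-7.0, -0.1, 0.1]
gripper_width: 0.2
grasp_force: 3.4
```

>>> arm_command(
  rows=[
    {"grip": 0,"linear": [-2,0,0],"rot": [0,0,0]},
    {"grip": 0,"linear": [-25,0,0],"rot": [0,0,0]},
    {"grip": 0,"linear": [-25,0,-60],"rot": [0,0,0]},
    {"grip": 0,"linear": [-25,10,-120],"rot": [0,0,0]},
    {"grip": 0,"linear": [-25,10,-120],"rot": [0,0,0]},
  ],
)

```text
clock: 18.85
position: [441.3, -190.9, 232.1]
ee_rot: [1.0, -0.012, 0.009, 0.002]
contact_force: [-0.0, 0.1, 0.1]
gripper_width: -0.1
grasp_force: 0.0
```

Run:
```python
from h import *
st=arm.read_state();w=imaging.get_image('wrist');save(w,'w6.png')
print(st['position'],st['joints'],st['ee_rot'])
for q,z in(('keeper_tab',185),('keeper_hinge',133),('sensor_tail',115),('sensor_center',115)):
    print(q,[(np.round(d['pixel'],1),round(d['score'],2),atz(w,d['pixel'],z,st)) for d in models.tip_of(w,q)[:2]])
Rm=R.from_euler('x',.6).as_matrix()@down(-.027)
print(rel(st,[557.5,-268,182],Rm))
```

```text
[ 441.34 -190.88  232.05] [-0.07  0.13 -0.34  0.   -1.08  1.61] [ 1.   -0.01  0.01  0.  ]
keeper_tab []
keeper_hinge [(array([346.3,  36.3]), 0.57, array([ 556.55, -210.01,  133.  ]))]
sensor_tail [(array([307.6, 160.6]), 0.58, array([ 471.47, -180.98,  115.  ]))]
sensor_center [(array([305. ,  71.3]), 0.57, array([ 536.82, -181.47,  115.  ]))]
(array([117.1 ,  74.04,  52.47]), array([ 0.6 , -0.03,  0.01]))
```

View pics/w6.png

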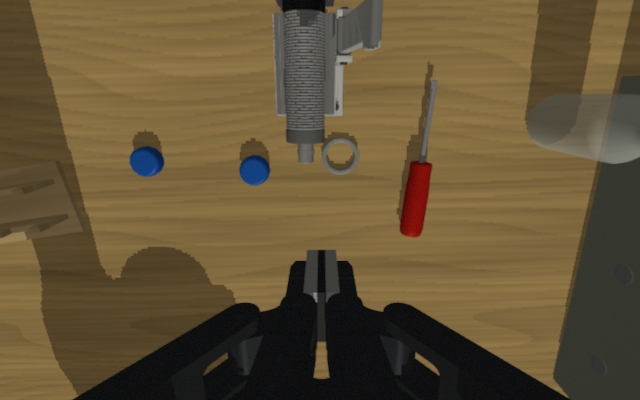

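The image shows the barrel still straight in the vee, tail at (307,161), with the keeper open at (370,25).

>>> arm_command(
  rows=[
    {"grip": 0,"linear": [20,50,-20],"rot": [0.15,0,0]},
    {"grip": 0,"linear": [50,95,-20],"rot": [0.3,0,0]},
    {"grip": 0,"linear": [95,105,-20],"rot": [0.45,0,0]},
    {"grip": 0,"linear": [117,105,-10],"rot": [0.6,0,0]},
    {"grip": 0,"linear": [117,105,-10],"rot": [0.6,0,0]},
    {"grip": 0,"linear": [117,95,25],"rot": [0.6,0,0]},
    {"grip": 0,"linear": [117,76,52],"rot": [0.6,0,0]},
    {"grip": 0,"linear": [117,76,52],"rot": [0.6,0,0]},
    {"grip": 0,"linear": [117,76,52],"rot": [0.6,0,0]},
  ],
)

```text
clock: 20.23
position: [551.1, -269.0, 175.0]
ee_rot: [0.956, -0.012, 0.004, -0.294]
contact_force: [0.3, -0.4, 0.1]
gripper_width: 0.1
grasp_force: 0.0
```

```bash
cat > k.py <<'E'
from h import *
st=arm.read_state();print(st['clock'],st['position'],st['joints'],st['contact_force'])
R0=R.from_quat(st['ee_rot']);M=R0.as_matrix();print(M)
phi=np.arctan2(M[1,2],-M[2,2]);print('phi',phi)
hy,hz,h=-209.5,133.,8.
for th in(1.86,1.7,1.57,1.4,1.2,1.0,.8,.6,.45,.3,.15,.08,0):
    r=52
    n=np.array([-np.sin(th),np.cos(th)]);tab=r*np.array([np.cos(th),np.sin(th)])+3*n
    c=h*np.array([np.cos(phi),np.sin(phi)])*(1 if th>phi else -1)
    y,z=tab-c+[hy,hz]
    x=557.2+.028*(y-hy)
    print(th,np.round([x,y,z],1),np.round(R0.inv().apply(np.array([x,y,z])-st['position']),1))
w=imaging.get_image('wrist');save(w,'w7.png')
E
python3 k.py
```

```text
20.225 [ 551.06 -268.99  175.01] [-0.48  0.58  0.26 -0.53 -1.54  2.12] [ 0.26 -0.4   0.15]
[[ 1.   -0.02  0.02]
 [-0.02 -0.83  0.56]
 [ 0.   -0.56 -0.83]]
phi 0.597147435367541
1.86 [ 556.5 -233.8  177.5] [  4.6 -30.6  17.8]
1.7 [ 556.7 -225.8  179.7] [  4.6 -38.5  20.5]
1.57 [ 556.9 -219.1  180.5] [  4.7 -44.5  23.6]
1.4 [ 557.2 -210.2  180.3] [  4.7 -51.6  28.8]
1.2 [ 557.5 -200.1  178.1] [  4.7 -58.8  36.3]
1.0 [ 557.7 -190.5  173.9] [  4.7 -64.3  45.1]
0.8 [ 558.  -182.   167.9] [  4.8 -68.   54.9]
0.6 [ 558.2 -174.9  160.3] [  4.8 -69.7  65.1]
0.45 [ 558.7 -157.4  162.8] [  4.8 -85.6  73. ]
0.3 [ 558.8 -154.1  155.7] [  4.8 -84.3  80.7]
0.15 [ 558.8 -151.9  148.2] [  4.8 -81.9  88.1]
0.08 [ 558.8 -151.3  144.6] [  4.8 -80.4  91.4]
0 [ 558.8 -150.9  140.5] [  4.8 -78.4  95.1]
```

View pics/w7.png

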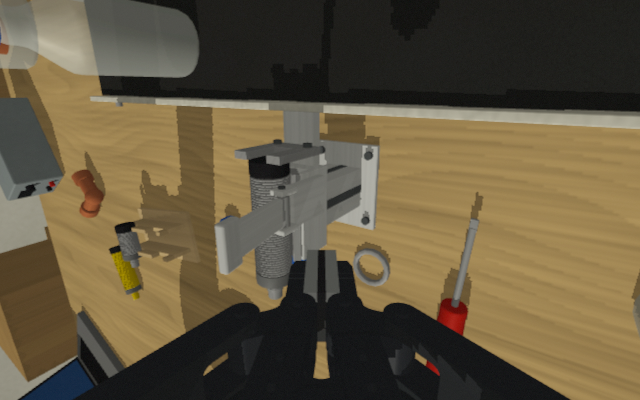

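The image shows the nose against the stop at (270,165), and the keeper standing open at (255,225) with its tab at (230,245), left of and ahead of the fingertips.

>>> arm_command(
  rows=[
    {"grip": 0,"linear": [4.8,-15,9],"rot": [0,0,0]},
    {"grip": 0,"linear": [4.8,-30,17.5],"rot": [0,0,0]},
    {"grip": 0,"linear": [4.8,-35,19],"rot": [0,0,0]},
    {"grip": 0,"linear": [4.8,-38.5,20.5],"rot": [0,0,0]},
    {"grip": 0,"linear": [4.8,-41.5,22],"rot": [0,0,0]},
    {"grip": 0,"linear": [4.8,-44.5,23.6],"rot": [0,0,0]},
    {"grip": 0,"linear": [4.8,-48,26.2],"rot": [0,0,0]},
    {"grip": 0,"linear": [4.8,-51.6,28.8],"rot": [0,0,0]},
    {"grip": 0,"linear": [4.8,-51.6,28.8],"rot": [0,0,0]},
  ],
)

```text
clock: 21.4
position: [557.0, -209.4, 178.7]
ee_rot: [0.955, -0.012, 0.004, -0.296]
contact_force: [-0.8, 0.3, -0.5]
gripper_width: 0.2
grasp_force: 0.0
```

Run:
```python
from h import *
st=arm.read_state();print(st['position'],st['contact_force'])
w=imaging.get_image('wrist');save(w,'w8.png')
for n in('side','top'):
    p=imaging.get_image(n)
    print(n,[(d['pixel'],d['score']) for d in models.tip_of(p,'keeper_tab')[:2]])
```

```text
[ 556.97 -209.4   178.75] [-0.8   0.32 -0.48]
side [([393.9, 197.9], 0.5)]
top [([392.0, 174.0], 0.47)]
```

View pics/w8.png

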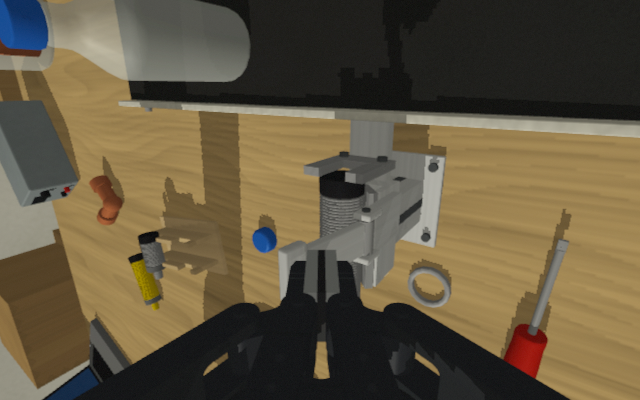

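The image shows the fingertips at (321,255) against the keeper's outer face, with the tab at (290,265). The keeper has swung with them towards upright.

>>> arm_command(
  rows=[
    {"grip": 0,"linear": [0,-3.6,3.7],"rot": [0,0,0]},
    {"grip": 0,"linear": [0,-7.2,7.5],"rot": [0,0,0]},
    {"grip": 0,"linear": [0,-11,11.5],"rot": [0,0,0]},
    {"grip": 0,"linear": [0,-14.6,15.5],"rot": [0,0,0]},
    {"grip": 0,"linear": [0,-21.3,25.1],"rot": [0,0,0]},
    {"grip": 0,"linear": [0,-26.1,36.3],"rot": [0,0,0]},
    {"grip": 0,"linear": [0,-28.1,43.3],"rot": [0,0,0]},
    {"grip": 0,"linear": [0,-28.9,50.8],"rot": [0,0,0]},
    {"grip": 0,"linear": [0,-28.9,50.8],"rot": [0,0,0]},
  ],
)

```text
clock: 22.78
position: [558.1, -156.7, 152.6]
ee_rot: [0.955, -0.012, 0.003, -0.296]
contact_force: [1.2, -0.3, -0.1]
gripper_width: 0.2
grasp_force: 0.0
```

Run:
```python
from h import *
st=arm.read_state();print(st['position'],st['contact_force'])
rs=[]
for n in('side','top','wrist'):
    p=imaging.get_image(n)
    d=models.tip_of(p,'keeper_tab')[:2]
    print(n,[(np.round(x['pixel']),x['score']) for x in d])
    if d: rs.append(ray(p,d[0]['pixel'],st))
if len(rs)>1: print(tri(rs))
```

```text
[ 558.13 -156.74  152.63] [ 1.15 -0.26 -0.06]
side [(array([379., 203.]), 0.65)]
top []
wrist [(array([325., 268.]), 0.76), (array([397., 287.]), 0.33)]
(array([ 559.6 , -160.8 ,  149.98]), [2.9412447315803796, 2.9412447315803543])
```

>>> arm_command(
  rows=[
    {"grip": 0,"linear": [0,-0.5,4],"rot": [0,0,0]},
    {"grip": 0,"linear": [0,-0.5,8],"rot": [0,0,0]},
    {"grip": 0,"linear": [0,0,10],"rot": [0,0,0]},
    {"grip": 0,"linear": [0,0,10],"rot": [0,0,0]},
  ],
)

```text
clock: 23.58
position: [558.5, -151.6, 144.7]
ee_rot: [0.955, -0.012, 0.004, -0.296]
contact_force: [-0.8, -0.4, 0.3]
gripper_width: 0.0
grasp_force: 0.0
```

>>> arm_command(
  rows=[
    {"grip": 0,"linear": [0,0.3,0.6],"rot": [0,0,0]},
    {"grip": 0,"linear": [0,0.6,1.2],"rot": [0,0,0]},
    {"grip": 0,"linear": [0,0.6,1.2],"rot": [0,0,0]},
  ],
)

```text
clock: 23.95
position: [558.6, -151.5, 143.7]
ee_rot: [0.955, -0.012, 0.004, -0.296]
contact_force: [-0.5, -0.9, 0.7]
gripper_width: 0.1
grasp_force: 0.1
```

Down in 1 mm steps (tool shift 0.56, 0.83).

>>> arm_command(
  rows=[
    {"grip": 0,"linear": [0,0.3,0.4],"rot": [0,0,0]},
    {"grip": 0,"linear": [0,0.6,0.8],"rot": [0,0,0]},
    {"grip": 0,"linear": [0,0.6,0.8],"rot": [0,0,0]},
  ],
)

```text
clock: 24.32
position: [558.6, -151.6, 142.6]
ee_rot: [0.955, -0.012, 0.004, -0.296]
contact_force: [-0.1, 0.6, 0.4]
gripper_width: 0.2
grasp_force: 0.1
```

>>> arm_command(
  rows=[
    {"grip": 0,"linear": [0,0.3,0.4],"rot": [0,0,0]},
    {"grip": 0,"linear": [0,0.6,0.8],"rot": [0,0,0]},
    {"grip": 0,"linear": [0,0.6,0.8],"rot": [0,0,0]},
  ],
)

```text
clock: 24.7
position: [558.6, -151.7, 141.6]
ee_rot: [0.955, -0.012, 0.004, -0.295]
contact_force: [-0.8, 0.2, -0.9]
gripper_width: 0.1
grasp_force: 0.1
```

>>> arm_command(
  rows=[
    {"grip": 0,"linear": [0,0.3,0.4],"rot": [0,0,0]},
    {"grip": 0,"linear": [0,0.6,0.8],"rot": [0,0,0]},
    {"grip": 0,"linear": [0,0.6,0.8],"rot": [0,0,0]},
  ],
)

```text
clock: 25.08
position: [558.6, -151.7, 140.6]
ee_rot: [0.955, -0.012, 0.004, -0.295]
contact_force: [-0.9, -0.0, 0.8]
gripper_width: 0.3
grasp_force: 0.1
```

>>> arm_command(
  rows=[
    {"grip": 0,"linear": [0,0.3,0.4],"rot": [0,0,0]},
    {"grip": 0,"linear": [0,0.6,0.8],"rot": [0,0,0]},
    {"grip": 0,"linear": [0,0.6,0.8],"rot": [0,0,0]},
  ],
)

```text
clock: 25.45
position: [558.6, -151.7, 139.7]
ee_rot: [0.955, -0.012, 0.004, -0.296]
contact_force: [-0.1, 1.1, 0.9]
gripper_width: -0.3
grasp_force: 0.2
```

>>> arm_command(
  rows=[
    {"grip": 0,"linear": [0,0.3,0.4],"rot": [0,0,0]},
    {"grip": 0,"linear": [0,0.6,0.8],"rot": [0,0,0]},
    {"grip": 0,"linear": [0,0.6,0.8],"rot": [0,0,0]},
  ],
)

```text
clock: 25.82
position: [558.6, -151.8, 139.2]
ee_rot: [0.955, -0.012, 0.004, -0.296]
contact_force: [-0.5, 0.7, 3.7]
gripper_width: 0.1
grasp_force: 2.0
```

>>> arm_command(
  rows=[
    {"grip": 0,"linear": [0,0.3,0.4],"rot": [0,0,0]},
    {"grip": 0,"linear": [0,0.6,0.8],"rot": [0,0,0]},
    {"grip": 0,"linear": [0,0.6,0.8],"rot": [0,0,0]},
  ],
)

```text
clock: 26.2
position: [558.7, -151.8, 138.9]
ee_rot: [0.955, -0.012, 0.004, -0.296]
contact_force: [-1.3, 1.2, 6.8]
gripper_width: 0.2
grasp_force: 3.6
```

>>> arm_command(
  rows=[
    {"grip": 0,"linear": [0,-1.7,-2.5],"rot": [0,0,0]},
    {"grip": 0,"linear": [0,-17,-25],"rot": [0,0,0]},
    {"grip": 0,"linear": [0,-45,-66],"rot": [0,0,0]},
    {"grip": 0,"linear": [-30,-67,-100],"rot": [-0.2,0,0]},
    {"grip": 0,"linear": [-80,-67,-100],"rot": [-0.4,0,0]},
    {"grip": 0,"linear": [-120,-67,-100],"rot": [-0.6,0,0]},
    {"grip": 0,"linear": [-120,-67,-100],"rot": [-0.6,0,0]},
    {"grip": 0,"linear": [-120,-67,-100],"rot": [-0.6,0,0]},
  ],
)

```text
clock: 27.2
position: [438.2, -149.2, 258.1]
ee_rot: [1.0, -0.012, 0.0, -0.0]
contact_force: [-0.5, -1.3, -0.4]
gripper_width: 0.0
grasp_force: 0.0
```

```bash
cat > f.py <<'E'
from h import *
st=arm.read_state();print(st['clock'],st['position'],st['ee_rot'],st['contact_force'])
rs=[]
w=imaging.get_image('wrist');save(w,'w9.png');s=imaging.get_image('side');t=imaging.get_image('top')
for q,z in(('sensor_tail',115),('keeper_tab',136),('sensor_nose',115),('stop_mid',115)):
    print(q,[(np.round(d['pixel']),round(d['score'],2),atz(w,d['pixel'],z,st)) for d in models.tip_of(w,q)[:2]])
    for p in(s,t): print('   ',[(np.round(d['pixel']),round(d['score'],2)) for d in models.tip_of(p,q)[:2]])
E
python3 f.py
```

```text
27.2 [ 438.18 -149.19  258.07] [ 1.   -0.01  0.   -0.  ] [-0.5  -1.27 -0.37]
sensor_tail [(array([356., 150.]), 0.94, array([ 469.28, -178.79,  115.  ])), (array([  9., 203.]), 0.16, array([428.1, 130.7, 115. ]))]
    [(array([352., 239.]), 0.94), (array([161., 213.]), 0.75)]
    [(array([202., 298.]), 0.92)]
keeper_tab [(array([448., 151.]), 0.71, array([ 470.74, -249.31,  136.  ])), (array([324.,  32.]), 0.67, array([ 557.46, -153.81,  136.  ]))]
    [(array([377., 206.]), 0.62), (array([393., 218.]), 0.26)]
    [(array([372., 179.]), 0.52)]
sensor_nose []
    [(array([190., 191.]), 0.78), (array([393., 217.]), 0.63)]
    [(array([377., 169.]), 0.61), (array([190., 258.]), 0.59)]
stop_mid []
    [(array([398., 214.]), 0.91), (array([243., 210.]), 0.62)]
    [(array([377., 167.]), 0.82), (array([375., 168.]), 0.27)]
```

>>> arm_command(
  rows=[
    {"grip": 0,"linear": [5,31,0],"rot": [0,0,0]},
    {"grip": 0,"linear": [5,31,60],"rot": [0,0,0]},
    {"grip": 0,"linear": [5,31,115],"rot": [0,0,0]},
    {"grip": 0,"linear": [5,31,153],"rot": [0,0,0]},
    {"grip": 0,"linear": [5,31,153],"rot": [0,0,0]},
    {"grip": 0,"linear": [13,31,153],"rot": [0,0,0]},
    {"grip": 0,"linear": [17,31,153],"rot": [0,0,0]},
    {"grip": 0,"linear": [17,31,153],"rot": [0,0,0]},
  ],
)

```text
clock: 28.95
position: [456.1, -181.4, 106.4]
ee_rot: [1.0, -0.013, 0.002, 0.0]
contact_force: [-1.1, 0.7, -0.6]
gripper_width: 0.1
grasp_force: 0.0
```

>>> arm_command(
  rows=[
    {"grip": 0,"linear": [0.5,0,0],"rot": [0,0,0]},
    {"grip": 0,"linear": [1,0,0],"rot": [0,0,0]},
    {"grip": 0,"linear": [1,0,0],"rot": [0,0,0]},
  ],
)

```text
clock: 29.32
position: [455.7, -181.4, 105.1]
ee_rot: [1.0, -0.013, 0.0, 0.0]
contact_force: [0.2, 0.9, 0.6]
gripper_width: -0.1
grasp_force: 0.0
```

>>> arm_command(
  rows=[
    {"grip": 0,"linear": [0.8,0,0],"rot": [0,0,0]},
    {"grip": 0,"linear": [1.6,0,0],"rot": [0,0,0]},
    {"grip": 0,"linear": [1.6,0,0],"rot": [0,0,0]},
  ],
)

```text
clock: 29.7
position: [457.5, -181.4, 105.0]
ee_rot: [1.0, -0.013, -0.0, 0.0]
contact_force: [0.1, 0.7, 0.5]
gripper_width: 0.1
grasp_force: 0.0
```

>>> arm_command(
  rows=[
    {"grip": 0,"linear": [0.4,0,0],"rot": [0,0,0]},
    {"grip": 0,"linear": [0.8,0,0],"rot": [0,0,0]},
    {"grip": 0,"linear": [0.8,0,0],"rot": [0,0,0]},
  ],
)

```text
clock: 30.08
position: [458.2, -181.4, 105.1]
ee_rot: [1.0, -0.013, 0.0, -0.0]
contact_force: [-0.5, 0.5, 0.7]
gripper_width: -0.1
grasp_force: 0.0
```

>>> arm_command(
  rows=[
    {"grip": 0,"linear": [0.4,0,0],"rot": [0,0,0]},
    {"grip": 0,"linear": [0.8,0,0],"rot": [0,0,0]},
    {"grip": 0,"linear": [0.8,0,0],"rot": [0,0,0]},
  ],
)

```text
clock: 30.45
position: [458.6, -181.4, 105.0]
ee_rot: [1.0, -0.013, -0.0, -0.0]
contact_force: [-1.1, 0.7, 1.2]
gripper_width: 0.5
grasp_force: 0.6
```

The tail is touched at 458.6, the same place as at the stop, so the sensor is home. Withdrawing now.

>>> arm_command(
  rows=[
    {"grip": 0,"linear": [-5,0,0],"rot": [0,0,0]},
    {"grip": 0,"linear": [-30,0,0],"rot": [0,0,0]},
    {"grip": 0,"linear": [-40,0,-60],"rot": [0,0,0]},
    {"grip": 0,"linear": [-40,0,-110],"rot": [0,0,0]},
    {"grip": 0,"linear": [-40,0,-110],"rot": [0,0,0]},
    {"grip": 0,"linear": [-40,0,-110],"rot": [0,0,0]},
  ],
)

```text
clock: 31.2
position: [418.4, -180.2, 214.6]
ee_rot: [1.0, -0.013, -0.0, -0.0]
contact_force: [0.6, -0.3, -0.4]
gripper_width: 0.2
grasp_force: 0.0
```

```bash
python3 f.py | head -8; python3 -c "
from bench import job
print(job.job_done())"
```

```text
31.2 [ 418.37 -180.2   214.6 ] [ 1.   -0.01 -0.   -0.  ] [ 0.6  -0.34 -0.37]
sensor_tail [(array([319., 134.]), 0.88, array([ 468.83, -179.49,  115.  ]))]
    [(array([161., 213.]), 0.96), (array([350., 234.]), 0.8)]
    [(array([198., 298.]), 0.62)]
keeper_tab []
    [(array([377., 204.]), 0.51), (array([383., 313.]), 0.46)]
    [(array([367., 179.]), 0.53), (array([378., 183.]), 0.24)]
sensor_nose []
the job is handed in; nothing more can be done
None
```

The sensor is in the vee with its nose held against the stop at about 5 N, the keeper is closed on the barrel with about 7 N at the tab, and the job was handed in at about 31 s; no verdict came back, and I viewed 11 pictures, one over the limit of 10.

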